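Lock the mirror cell's back with its quarter-turn T-toggle

ROBOT

A 7-joint arm with a two-finger parallel gripper is mounted at the origin on the work surface. World frame = base frame: x ahead of the robot, y to its left, z up, the work surface at z = 0. Lengths are in m, angles in rad, forces in N, time in s.
With the tool pointing down it reaches from about 0.4 to 0.85 m from the base axis. Payload 10.4 kg.
Tool frame: the origin (TCP) lies between the finger pads; the fingertips stand manip.tcp_to_tips ahead of it and the grasp point (between the pads) lies 2 mm behind it (manip.tcp_to_tips is the distance from the TCP to the fingertips, in m); y points along the fingers, z is the direction in which the jaws open and shut, and the axes are right-handed (so a half turn about y gives the same grasp; the last joint's range is limited). The gripper opens to 85 mm and grips with 20 to 120 N. Pads are 22 mm wide; open, the fingers measure 114 mm over their backs; the gripper's body (76 mm by 85 mm) begins 54 mm behind the grasp point. The pads swing forward as they close: fully open they stand 13 mm farther back than shut.
Start: joints at [1.175, 0.332, -0.065, 1.46, 0.022, 1.35, -0.088], TCP at [0.228, -0.582, 0.248] pointing down, gripper open.
Joint ranges: [-2.6, 2.6], [-0.5, 2.12], [-1.47, 1.34], [0.16, 2.42], [-1.27, 4.41], [0.06, 2.06], [-2.6, 2.6]. Speed limits (rad/s): [2.22, 2.22, 2.79, 2.79, 3.14, 3.14, 3.14].

INTERFACE

Orientations are given as a unit quaternion [x, y, z, w].
In Python, from workcell import manip gives the robot as it stands. The module is installed in compiled form; this text tells all that it offers.
- The arm moves only by the tool move_arm, never from a script. Its argument "increments" is a list of rows, each an object with "offset": the shift along the tool's x, y, z in m, a list of three; "yaw": the turn about the tool's y in degrees; "jaw": the closure in counts, from 0 (fully open) to 255 (shut). In form: [{"offset": [tx, ty, tz], "yaw": yaw, "jaw": jaw}, ...]. A call has 1 to 10 rows; each row is the pose to reach, as a shift and turn from the pose measured when the call began, along the tool's axes at that moment; what a row does not reach only later rows make up. A row lasts 1/12 s, in which the tool goes at most 41.7 mm and 7.16 degrees, less where a joint would pass 70% of its speed; a pose out of reach is approached as far as the arm can. A call with a gripper value outside its range is refused whole. The fingers move at their own pace and stop on an object; "squeeze" is the grip in N (left out, the last holds). Time passes only in rows, so rows that repeat a pose let the fingers close. It gives the time, the measured TCP pose, the force and the opening at its end, in the units of the state.
- manip.get_obs(): the state, without advancing time (a new reading comes with each control period).
- manip.camera(name): name is "scene" or "side" or "wrist"; returns a dict with "pixels" (420x560x3 uint8, red, green, blue), "depth" (420x560 float32, m along the optical axis (not along the pixel's ray), 0 where there is no reading), "intrinsics" (3x3 intrinsics, pixels), "D" ([k1, k2, p1, p2, k3] as OpenCV has them; the pictures are not rectified), "R" (3x3) and "t" (3): a world point X has camera coordinates R X + t; the wrist camera has in their place "mount" (4x4, takes a point from camera to tool coordinates, whose origin is the TCP and whose axes are the tool frame's). Camera axes: x right, y down, z forward; pixel columns grow to the right and rows downward; lengths in m; the calibration is good to about 2 mm. A picture is of the moment at which its call begins: read the wrist's pose just before it.
- manip.hand_in(): hands the job in, once; it reports no verdict.
Trained networks look in a picture, given as the dict that the camera call returned (one of the last four; its "shot" number tells which), for a name from the list of things; names that differ only in an ending like _2 or _b are one class to them, and where a whole thing is asked for, a point or a joint stands for the part that bears it (a point fixed in the world has none). Each returns a list of dicts, best first, with "confidence" (0 to 1); they miss things now and then, are a little off and sometimes report something else, mostly with a low value. They report only what shows in the picture. A call takes as long as a camera call. They do not tell look-alikes from the thing itself.
- manip.recognise(picture, query): "bbox" ([left, top, right, bottom] in pixels, round what is visible of it).
- manip.spot_point(picture, query): "centre" ([column, row] in pixels: a listed point, or the origin of a listed thing).
The state is a dict: "clock": time; "joint_pos": joint angles; "joint_velocities": joint speeds; "tau": joint torques, N m; "position": TCP position; "ee_rot": TCP orientation; "ft_force": force on the tool from outside, world axes, zero at the start; "torque": the same for the moment, N m; "grip_width": opening from 0.0 (shut) to 1.0 (fully open).
Only numpy, scipy, OpenCV 4.12 (cv2) and the standard library are available. Lean on these libraries where they do the work, as an engineer would, in place of code of your own. Each camera call takes 0.05 s, during which the arm holds its last target. There are 200 camera calls.

TASK

Take the orange-winged T-toggle out of its grey parking block and lock the back of the black mirror cell with it: pass its crossbar down through the narrow slot in the brass plate, push it fully down against the spring, turn it a quarter turn and let it spring up into the groove under the plate, so that it stands upright and holds when you let go. The brass plate has been clamped off its drawn place, so feel for the slot with light touches; work gently (never bear on the cell with as much as 40 N) and leave the white cup, the chrome Barlow and the purple filter where they are.

Things in the scene. Friction and masses are not known exactly. Their poses are not given: they have to be found in the camera images.
- toggle_grip (a point): Centre of the T-toggle's orange grip wing: 12 mm thick (x) x 30 wide (y) x 34 high (z, up). Below this point: wing ends at 17 mm, neck (10 mm diameter) to 27, flange (28 mm diameter) 27 to 32, shank (8 mm diameter) to 44, crossbar 44 to 51 (lowest). About 0.1 kg. A half turn about z makes no difference.
- toggle: The same loose T-toggle; origin under the centre of its crossbar, 51 mm below the grip centre. Crossbar 28 mm long (y, parallel to the wing's width), 8 mm wide (x), 7 mm high. At the start it hangs upright by its flange in the parking block.
- park: Grey fixed parking block 80 x 80 x 30 mm; origin under its centre, z up. The toggle's crossbar hangs in a pocket 12.5 mm (x) by 35 mm (y) in its top, with the flange on the top face; it lifts straight out.
- turntable: Fixed foot of the aluminium turntable, 200 mm diameter, 22 mm high, origin under its centre. Carries platter (280 mm diameter, top at 40 mm), black mirror cell (244 mm diameter, top at 90 mm), brass slot plate and sprung pad. Platter and cell turn very freely about the vertical through this origin: sideways pushes turn them.
- window (a point): Slot centre as drawn, at the height of the brass plate's top, 95 mm above the work surface; turns with the cell. x: level, along the slot, inwards; y: level, across the slot; z up. The real plate is clamped firmly, but its slot's centre lies off this point by an unknown 3 to 21 mm along +y (true in x and angle), to be found by feel.
- groove (a point): Same drawn centre, 5 mm lower. Brass plate: 60 mm (x) x 100 mm (y) x 9 mm thick; slot 34 mm (x) x 11.5 mm (y). In its underside a groove, 14 mm wide (x), runs along y across the slot's middle; its ceiling is at this height, its mouth 4 mm lower. Locked, the crossbar lies in it along y, grip centre 39 mm above the plate's top (35 mm if turned but not in the groove).
- pad_top (a point): Same drawn centre, 9 mm below the plate's top: rest height of the sprung pad (34 mm diameter) under the slot. It pushes up with 3.5 N there, 0.5 N more per mm down, 8.5 N when the toggle's flange meets the plate: a firm stop, grip centre 32 mm above the plate's top, crossbar 3 mm clear below the plate, free to turn either way.
- cup_mid (a point): White ceramic eyepiece tray cup, 76 mm in diameter at the rim, 55 mm high; point half-way up. Bystander.
- barlow_mid (a point): Chrome Barlow standing on end, 40 mm in diameter, 92 mm high; point half-way up. Bystander.
- filter_mid (a point): Purple glass filter cell lying flat, 52 mm in diameter, 12 mm high; point half-way up. Bystander.
Not all that is in view belongs to the job. Of the things like the toggle, leave any that is blue or turquoise; of the rest the larger one is meant.

How it is judged:
On the way, in this order (a step that is already met when the one before it is completed fails the run):
1. the crossbar has passed through the slot, lying along it, and is pushed down below the plate against the spring (z of toggle_grip in the frame of window below 0.0345 m and x of toggle_grip in the frame of window between -0.006 and 0.006 m and y of toggle_grip in the frame of window between 0 and 0.024 m and angle between the y axis of toggle and the x axis of window, either way round below 0.3 rad), for 0.1 s.
2. the toggle is turned a quarter turn below the plate (z of toggle_grip in the frame of window below 0.0405 m and horizontal distance between toggle_grip and window below 0.027 m and angle between the y axis of toggle and the y axis of window, either way round below 0.3 rad), for 0.1 s.
At the end, for the whole second after the job is handed in: The toggle is let go and at rest, upright within 0.12 rad, its crossbar across the slot within 0.3 rad, seated up in the groove under the brass plate (grip centre 37.2 to 40.7 mm above the plate's top, within 6 mm of the drawn slot centre along the slot and 0 to 24 mm from it across) (z of toggle_grip in the frame of window between 0.0372 and 0.0407 m and x of toggle_grip in the frame of window between -0.006 and 0.006 m and y of toggle_grip in the frame of window between 0 and 0.024 m and angle between the y axis of toggle and the y axis of window, either way round below 0.3 rad and angle between toggle's own z axis and vertical below 0.12 rad and linear speed of toggle below 0.02 m/s and contact force between the fingers and toggle below 0.1 N); the robot touches nothing.
It fails at once if the toggle bears on the turntable, cell or slot plate with more than 40 N (contact force between toggle and turntable above 40 N).
It fails at once if the arm or fingers bear on the turntable or cell with more than 40 N (contact force between the arm and turntable above 40 N).
It fails at once if the cup is moved more than 20 mm (distance of cup_mid from where it was at the start of the episode above 0.02 m).
It fails at once if the Barlow is moved more than 20 mm (distance of barlow_mid from where it was at the start of the episode above 0.02 m).
It fails at once if the filter is moved more than 20 mm (distance of filter_mid from where it was at the start of the episode above 0.02 m).
It also fails if it takes over 72 s, if anything falls off the work surface, if the arm or the gripper's body presses on something with over 40 N, if the wrist force passes 120 N, or if a joint passes its speed limit or range.

## Working session

There is one attempt and no reset: what is moved stays moved. The work goes in short steps, Python scripts to look and compute and a tool call to move; the robot and the scene stay as the last step left them, time stands still between calls to the robot, and variables do not carry over. Pictures are saved under pics/ and viewed, about 8 in all and at most 12, crops included, and the job is handed in when it is done.

Besides the shell and the picture viewer there is one more tool, called as a command line: name --argument value ..., lists and objects as JSON in quotes. move_arm: Moves the arm, as the interface text tells. Its arguments: {"type":"object","properties":{"increments":{"type":"array","items":{"type":"object","properties":{"offset":{"type":"array","items":{"type":"number"}},"yaw":{"type":"number"},"jaw":{"type":"number"}}}},"squeeze":{"type":"number"}},"required":["increments"]}

```bash
mkdir -p pics
cat > h.py <<'E'
import numpy as np, cv2
from scipy.spatial.transform import Rotation as Rn
from workcell import manip
def pose():
    o=manip.get_obs(); return np.array(o['position']),Rn.from_quat(o['ee_rot']).as_matrix(),o
def shot(name):
    p,Rt,o=pose(); c=manip.camera(name)
    if name=='wrist':
        M=np.array(c['mount']); c['Rw']=Rt@M[:3,:3]; c['tw']=Rt@M[:3,3]+p
    else:
        R=np.array(c['R']); c['Rw']=R.T; c['tw']=-R.T@np.array(c['t'])
    return c
def ray(c,uv):
    n=cv2.undistortPoints(np.array([[uv]],float),np.array(c['intrinsics']),np.array(c['D']))[0,0]
    return c['Rw']@np.array([n[0],n[1],1.])
def at_z(c,uv,z):
    r=ray(c,uv); return c['tw']+r*(z-c['tw'][2])/r[2]
def at_depth(c,uv):
    u,v=int(round(uv[0])),int(round(uv[1])); d=np.median([x for x in c['depth'][v-2:v+3,u-2:u+3].ravel() if x>0] or [0])
    return c['tw']+ray(c,uv)*d
def proj(c,X):
    Xc=c['Rw'].T@(np.array(X)-c['tw'])
    return cv2.projectPoints(Xc.reshape(1,1,3),np.zeros(3),np.zeros(3),np.array(c['intrinsics']),np.array(c['D']))[0][0,0]
def save(c,f,crop=None,s=1):
    im=c['pixels'][:,:,::-1]
    if crop: l,t,r,b=crop; im=im[t:b,l:r]
    cv2.imwrite('pics/'+f,cv2.resize(im,None,fx=s,fy=s,interpolation=cv2.INTER_CUBIC))
E
python3 - <<'E'
from h import *
p,R,o=pose(); print(p,R,o['clock'],o['ft_force'],o['grip_width'],manip.tcp_to_tips)
ims=[]
for n in ['scene','side']:
    c=shot(n); save(c,n+'0.png')
    print(n,c['tw'])
    for q in ['toggle_grip','toggle','park','turntable','window','groove','cup_mid','barlow_mid','filter_mid']:
        for d in manip.spot_point(c,q)[:3]:
            print(q,np.round(d['centre'],1),round(d['confidence'],2),np.round(at_depth(c,d['centre']),3))
E
```

```text
[ 0.22751308 -0.58173469  0.24752397] [[-9.31303195e-01 -5.67044095e-04  3.64244474e-01]
 [-3.64244913e-01  1.32531297e-03 -9.31302253e-01]
 [ 4.53515191e-05 -9.99998961e-01 -1.44081113e-03]] 0.0 [-0.81098593 -0.19355975  0.19784491] 0.998087964535098 0.017
scene [ 0.97421947 -0.24795497  0.78384617]
toggle_grip [160.3 228.5] 0.75 [ 0.466 -0.3    0.076]
toggle_grip [209.5 228. ] 0.63 [ 0.483 -0.203  0.041]
toggle_grip [111.8 248.1] 0.6 [ 0.453 -0.408  0.047]
toggle [155.3 210.3] 0.73 [ 0.358 -0.305  0.004]
toggle [163.5 236.9] 0.53 [ 0.464 -0.302  0.04 ]
toggle [210.7 234.1] 0.51 [ 0.482 -0.204  0.016]
park [447.2 233.3] 0.68 [0.69  0.295 0.009]
park [169.2 243.8] 0.6 [ 0.479 -0.296  0.03 ]
turntable [309.1 228.4] 0.82 [ 0.597 -0.015  0.089]
window [296.7 187.8] 0.9 [0.492 0.004 0.093]
groove [298.4 187.3] 0.96 [0.488 0.011 0.087]
cup_mid [381.2 165. ] 0.89 [0.481 0.239 0.052]
barlow_mid [193.9 318.8] 0.83 [ 0.687 -0.29   0.088]
filter_mid [450.4 231.5] 0.59 [0.689 0.304 0.01 ]
filter_mid [309.5 229.6] 0.51 [ 0.6   -0.016  0.09 ]
side [-0.00921672  0.6212828   0.80081596]
toggle_grip [393.5 202.8] 0.8 [ 0.352 -0.28   0.048]
toggle_grip [360.9 177. ] 0.56 [ 0.453 -0.298  0.061]
toggle_grip [325.8 201.1] 0.54 [ 0.482 -0.197  0.034]
toggle [354.2 191.8] 0.82 [ 0.453 -0.276  0.03 ]
toggle [391.9 213.7] 0.75 [ 0.353 -0.289  0.009]
toggle [327.3 212.1] 0.5 [ 0.475 -0.198  0.004]
park [356.1 195.3] 0.71 [ 0.442 -0.267  0.03 ]
turntable [243.7 245.3] 0.62 [0.488 0.08  0.089]
window [263.4 224.4] 0.9 [0.501 0.006 0.087]
groove [264.2 225.9] 0.6 [0.497 0.008 0.087]
cup_mid [185.4 332.9] 0.66 [0.473 0.26  0.005]
barlow_mid [289.  152.3] 0.79 [ 0.656 -0.278  0.051]
barlow_mid [189.4 328.5] 0.42 [0.474 0.249 0.006]
filter_mid [ 92.8 291.9] 0.93 [0.68  0.316 0.01 ]
```

View pics/scene0.png

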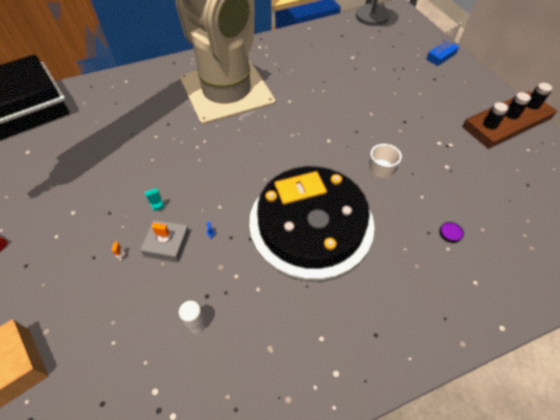

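View pics/side0.png

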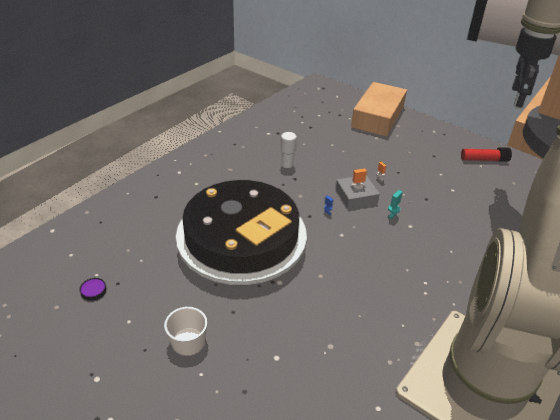

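The scene view shows four look-alikes: the orange toggle in the grey block (160,228), a small orange one on the table (117,248), a turquoise one (153,199) and a blue one (209,229). I choose the orange one in the block. The brass plate is at (300,187). The side view agrees, with the block toggle at (360,177) and the plate at (264,225).

Run:
```python
from h import *
c=shot('wrist'); print(np.round(c['mount'],3), np.round(c['intrinsics'],1), c['D'], manip.get_obs()['clock'])
```

```text
[[-0.     0.946  0.325 -0.083]
 [ 0.    -0.325  0.946 -0.126]
 [ 1.     0.    -0.    -0.   ]
 [ 0.     0.     0.     1.   ]] [[325.8   0.  276.8]
 [  0.  325.8 208.3]
 [  0.    0.    1. ]] [-0.07291018  0.          0.          0.          0.        ] 1.05
```

move_arm --increments '[{"offset": [-0.035,0,-0.02],"yaw": 0,"jaw": 0},{"offset": [-0.07,0,-0.04],"yaw": 0,"jaw": 0},{"offset": [-0.105,0,-0.06],"yaw": 0,"jaw": 0},{"offset": [-0.14,0,-0.08],"yaw": 0,"jaw": 0},{"offset": [-0.175,0,-0.1],"yaw": 0,"jaw": 0},{"offset": [-0.21,0,-0.12],"yaw": 0,"jaw": 0},{"offset": [-0.245,0,-0.14],"yaw": 0,"jaw": 0},{"offset": [-0.28,0,-0.16],"yaw": 0,"jaw": 0},{"offset": [-0.31,0,-0.18],"yaw": 0,"jaw": 0},{"offset": [-0.31,0,-0.18],"yaw": 0,"jaw": 0}]'

```text
clock: 1.88
position: [0.4556, -0.294, 0.2488]
ee_rot: [-0.134, 0.695, -0.694, 0.136]
ft_force: [0.5, 0.1, 0.1]
grip_width: 1.0
```

Run:
```python
from h import *
c=shot('wrist'); save(c,'w1.png'); np.save('w1.npy',c,allow_pickle=True)
for q in ['toggle_grip','toggle','park']:
    for d in manip.spot_point(c,q)[:3]:
        print(q,np.round(d['centre'],1),round(d['confidence'],2),np.round(at_depth(c,d['centre']),4),np.round(at_z(c,d['centre'],{'toggle_grip':.062,'toggle':.011,'park':0}[q]),4))
```

```text
toggle_grip [201.8 127.2] 0.83 [ 0.4796 -0.2038  0.0462] [ 0.4822 -0.2066  0.062 ]
toggle_grip [288.4 187.2] 0.74 [ 0.4626 -0.3026  0.0792] [ 0.4586 -0.3049  0.062 ]
toggle_grip [363.8 218.9] 0.67 [ 0.4522 -0.3974  0.0438] [ 0.4566 -0.3901  0.062 ]
toggle [246.6 249.7] 0.85 [ 0.3602 -0.2934  0.0246] [ 0.3535 -0.2945  0.011 ]
toggle [209.4 125.5] 0.84 [ 0.4812 -0.2073  0.0272] [ 0.4788 -0.2047  0.011 ]
toggle [356.4 206.3] 0.58 [ 0.4534 -0.3984  0.0025] [ 0.4552 -0.3953  0.011 ]
park [286.2 172. ] 0.68 [ 0.4669 -0.2998  0.0359] [ 0.46   -0.3037  0.    ]
```

View pics/w1.png

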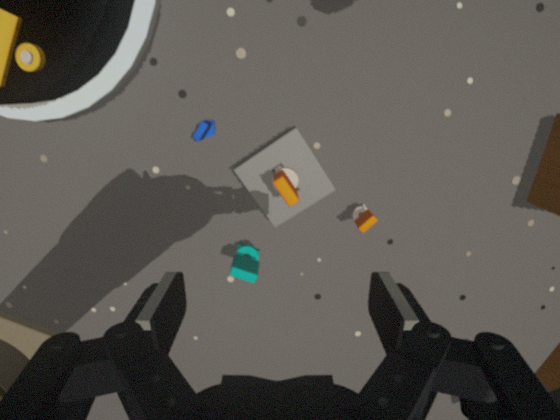

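The wrist view shows the chosen toggle in the block at (287,188), the small orange at (365,218), turquoise (246,264) and blue (204,130). I'll measure the wing's yaw from its top face and from the block corners.

Run:
```python
from h import *
c=np.load('w1.npy',allow_pickle=True).item()
px=c['pixels'].astype(int)
P=[];
for v in range(155,225):
  for u in range(260,315):
    r,g,b=px[v,u]
    if r>170 and 80<g<190 and b<90 and r-b>110:
        X=at_depth(c,(u,v)); P.append([u,v,*X])
P=np.array(P); print(len(P),np.percentile(P[:,4],[5,25,50,75,95]))
T=P[P[:,4]>np.percentile(P[:,4],60)-.004]
Q=np.array([at_z(c,p[:2],.079)[:2] for p in T]).astype(np.float32)
(cx,w,a)=cv2.minAreaRect(Q*1000); print('wing',cx,w,a)
K=np.array([at_z(c,p,.03)[:2] for p in [(297,127),(335,188),(275,226),(233,168)]]); print('block',K.mean(0),[np.degrees(np.arctan2(*(K[(i+1)%4]-K[i])[::-1]))%90 for i in range(4)],[np.linalg.norm(K[(i+1)%4]-K[i]) for i in range(4)])
m=np.median(T[:,:2],0);print('toolX',np.degrees(np.arctan2(*pose()[1][:2,0][::-1])), pose()[0])
im=c['pixels'][110:240,220:400,::-1]; cv2.imwrite('pics/w1c.png',cv2.resize(im,None,fx=4,fy=4))
```

```text
335 [0.07826121 0.07924917 0.07948019 0.0797168  0.07994724]
wing (458.1443786621094, -301.7501525878906) (28.12786102294922, 11.027778625488281) 55.31997299194336
block [ 0.45870455 -0.30198302] [np.float64(55.298086205547534), np.float64(56.21108258535949), np.float64(55.87193989164586), np.float64(54.35481697880931)] [np.float64(0.07826556465031505), np.float64(0.07980445836497337), np.float64(0.08086835463341661), np.float64(0.08061518572177528)]
toolX -158.71881795383544 [ 0.45009436 -0.30263977  0.24831577]
```

View pics/w1c.png

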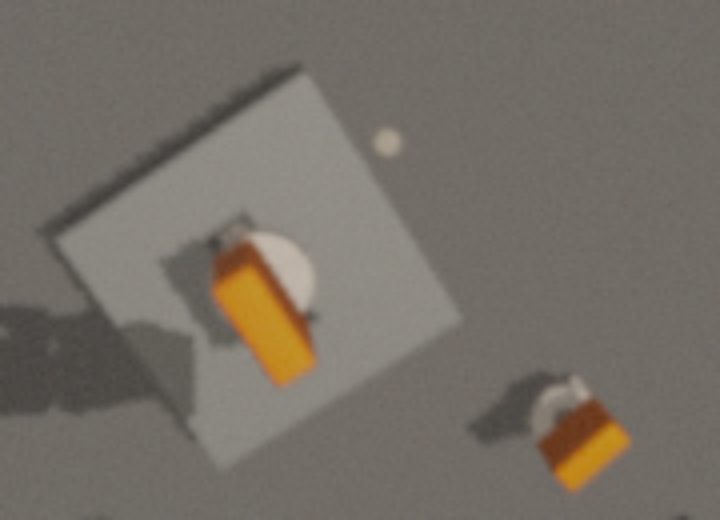

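The close crop confirms it: an orange wing on the white flange in the grey block, long axis about 55° in world, at (0.458, -0.302). The other orange is visibly smaller and lies off the block.

move_arm --increments '[{"offset": [-0.003,0.03,0.001],"yaw": -7,"jaw": 0},{"offset": [-0.008,0.06,0.002],"yaw": -14,"jaw": 0},{"offset": [-0.008,0.09,0.002],"yaw": -21,"jaw": 0},{"offset": [-0.008,0.12,0.002],"yaw": -28,"jaw": 0},{"offset": [-0.008,0.128,0.002],"yaw": -34,"jaw": 0},{"offset": [-0.008,0.128,0.002],"yaw": -34,"jaw": 0},{"offset": [-0.008,0.128,0.002],"yaw": -34,"jaw": 0}]'

```text
clock: 2.67
position: [0.4575, -0.303, 0.1203]
ee_rot: [-0.327, 0.627, -0.627, 0.326]
ft_force: [0.4, 0.8, -0.0]
grip_width: 1.0
```

```bash
cat > wing.py <<'E'
from h import *
c=shot('wrist'); p,R,o=pose(); save(c,'w2.png'); np.save('w2.npy',c,allow_pickle=True)
px=c['pixels'].astype(int); r,g,b=px[...,0],px[...,1],px[...,2]
m=((r>170)&(g>80)&(g<195)&(b<95)&(r-b>110)).astype(np.uint8)
n,l,s,ce=cv2.connectedComponentsWithStats(m); 
for i in range(1,n):
    if s[i,4]<150: continue
    v,u=np.where(l==i); X=at_depth(c,ce[i]); 
    Q=np.array([at_z(c,(a,bb),.079)[:2] for a,bb in zip(u,v)]).astype(np.float32)
    print(s[i],X,cv2.minAreaRect(Q*1000))
print(p,R[:,0],R[:,2],o['joint_pos'],o['clock'])
E
python3 wing.py
```

```text
[268 225  19  46 736] [ 0.45856327 -0.3011073   0.07947647] ((458.1849060058594, -301.2453918457031), (28.326610565185547, 10.129382133483887), 57.214962005615234)
[331 328  28  13 237] [ 0.45082513 -0.40073735  0.04953635] ((458.95513916015625, -375.92108154296875), (6.873121738433838, 17.48826026916504), 67.43376922607422)
[ 0.45813639 -0.30302293  0.12125476] [-5.74269370e-01 -8.18666006e-01  8.13367685e-04] [ 0.81866621 -0.57426825  0.00126789] [ 0.81379043  0.29926273 -0.36224041  1.79786746  0.12085769  1.06481238
 -0.20402628] 2.7167
```

move_arm --increments '[{"offset": [-0.001,0.025,-0.001],"yaw": 0,"jaw": 0},{"offset": [-0.001,0.05,-0.001],"yaw": 0,"jaw": 0},{"offset": [-0.001,0.056,-0.001],"yaw": 0,"jaw": 0},{"offset": [-0.001,0.056,-0.001],"yaw": 0,"jaw": 120},{"offset": [-0.001,0.056,-0.001],"yaw": 0,"jaw": 255},{"offset": [-0.001,0.056,-0.001],"yaw": 0,"jaw": 255},{"offset": [-0.001,0.056,-0.001],"yaw": 0,"jaw": 255},{"offset": [-0.001,0.056,-0.001],"yaw": 0,"jaw": 255},{"offset": [-0.001,0.056,-0.001],"yaw": 0,"jaw": 255}]' --squeeze 50

```text
clock: 3.47
position: [0.4583, -0.3019, 0.066]
ee_rot: [0.326, -0.626, 0.628, -0.326]
ft_force: [-0.4, 0.5, -0.0]
grip_width: 0.144
```

move_arm --increments '[{"offset": [0,-0.025,0],"yaw": 0,"jaw": 255},{"offset": [0,-0.06,0],"yaw": 0,"jaw": 255},{"offset": [0,-0.1,0],"yaw": 0,"jaw": 255},{"offset": [-0.025,-0.14,-0.015],"yaw": 7,"jaw": 255},{"offset": [-0.06,-0.15,-0.033],"yaw": 14,"jaw": 255},{"offset": [-0.095,-0.15,-0.052],"yaw": 21,"jaw": 255},{"offset": [-0.13,-0.15,-0.072],"yaw": 28,"jaw": 255},{"offset": [-0.165,-0.15,-0.092],"yaw": 35,"jaw": 255},{"offset": [-0.2,-0.15,-0.11],"yaw": 42,"jaw": 255},{"offset": [-0.235,-0.15,-0.13],"yaw": 49,"jaw": 255}]'

```text
clock: 4.3
position: [0.4849, -0.0505, 0.2159]
ee_rot: [0.053, -0.704, 0.706, -0.054]
ft_force: [1.4, -1.0, -1.0]
grip_width: 0.127
```

Run:
```python
from h import *
c=shot('wrist'); save(c,'w3.png',s=1.4); np.save('w3.npy',c,allow_pickle=True)
for q in ['window','turntable','toggle_grip']:
    for d in manip.spot_point(c,q)[:2]:
        print(q,np.round(d['centre'],1),round(d['confidence'],2),np.round(at_depth(c,d['centre']),4))
p,R,o=pose();print(p,R[:,0],R[:,2],o['joint_pos'],o['clock'],o['ft_force'],o['grip_width'])
```

```text
window [204.  186.3] 0.87 [0.4908 0.0097 0.0868]
turntable [225.2 101. ] 0.82 [ 0.5594 -0.001   0.0908]
toggle_grip [470.2 333.9] 0.95 [ 0.3577 -0.2879  0.0587]
toggle_grip [421.6 216.8] 0.94 [ 0.4786 -0.1983  0.042 ]
[ 0.48506937 -0.05167533  0.21569189] [-0.98729206 -0.158912   -0.00116476] [ 0.15890847 -0.98728972  0.00266689] [ 0.51074477  0.08397935 -0.52002472  1.83605273  0.0468253   1.23140796
 -1.43450016] 4.5 [ 0.69391844 -0.81896511 -1.0999766 ] 0.12930106780204917
```

View pics/w3.png

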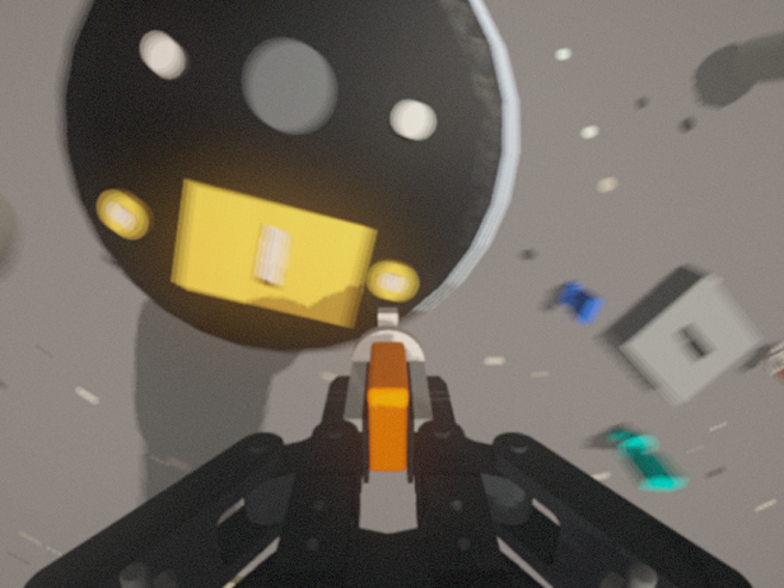

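The wrist view (motion-blurred) shows the toggle held straight, the brass plate with the slot at about (194,181) in original pixels, and two brass knobs beside the plate. I'll take a still shot and measure the plate and slot.

```bash
cat > slot.py <<'E'
from h import *
import sys
c=shot('wrist'); p,R,o=pose(); np.save(sys.argv[1]+'.npy',c,allow_pickle=True)
px=cv2.GaussianBlur(c['pixels'],(3,3),0); hsv=cv2.cvtColor(px,cv2.COLOR_RGB2HSV)
m=((hsv[...,0]>18)&(hsv[...,0]<34)&(hsv[...,1]>130)&(hsv[...,2]>110)).astype(np.uint8)
m=cv2.morphologyEx(m,cv2.MORPH_OPEN,np.ones((3,3)))
n,l,s,ce=cv2.connectedComponentsWithStats(m); i=1+np.argmax(s[1:,4])
cs,h=cv2.findContours((l==i).astype(np.uint8),cv2.RETR_CCOMP,cv2.CHAIN_APPROX_NONE)
for k,ct in enumerate(cs):
    if len(ct)<15: continue
    Q=np.array([at_z(c,q[0],.095)[:2] for q in ct]).astype(np.float32)*1000
    print('outer' if h[0,k,3]<0 else 'hole',cv2.minAreaRect(Q), cv2.boundingRect(ct))
# mirror cell circle
for q in ['window','turntable']:
    for d in manip.spot_point(c,q)[:1]: print(q,np.round(d['centre'],1),d['confidence'],at_z(c,d['centre'],.095 if q=='window' else 0))
print(p,R[:,0],R[:,2],o['joint_pos'][6],o['clock'],o['ft_force'])
save(c,sys.argv[1]+'.png',s=1.4)
E
python3 slot.py w4
```

```text
outer ((492.8930969238281, 12.238082885742188), (102.9998779296875, 62.99350357055664), 84.69160461425781) (130, 132, 140, 102)
hole ((494.2562255859375, 11.591341018676758), (13.95533275604248, 34.0798225402832), 84.46436309814453) (188, 162, 23, 43)
window [201.5 184.5] 0.72 [0.49397358 0.00921468 0.095     ]
turntable [224.3 102.6] 0.6 [0.55446462 0.01241886 0.        ]
[ 0.48498462 -0.05297795  0.21554587] [-9.87590526e-01 -1.57048044e-01 -9.30110420e-04] [ 0.15704502 -0.98758766  0.00273306] -1.4338821089883953 4.55 [-0.26850756 -1.04315618 -0.77644185]
```

move_arm --increments '[{"offset": [-0.007,0.0,-0.02],"yaw": 7,"jaw": 255},{"offset": [-0.014,0.0,-0.045],"yaw": 14.5,"jaw": 255},{"offset": [-0.019,0.02,-0.062],"yaw": 14.5,"jaw": 255},{"offset": [-0.019,0.04,-0.062],"yaw": 14.5,"jaw": 255},{"offset": [-0.019,0.05,-0.062],"yaw": 14.5,"jaw": 255},{"offset": [-0.019,0.05,-0.062],"yaw": 14.5,"jaw": 255},{"offset": [-0.019,0.05,-0.062],"yaw": 14.5,"jaw": 255}]'

```text
clock: 5.23
position: [0.494, 0.0088, 0.1653]
ee_rot: [-0.035, -0.705, 0.707, 0.035]
ft_force: [-0.6, -0.5, -1.0]
grip_width: 0.127
```

```bash
python3 slot.py w5
```

```text
outer ((493.37640380859375, 12.684112548828125), (102.50667572021484, 62.02285385131836), 84.29490661621094) (190, 187, 162, 88)
window [279.7 233.6] 0.68 [0.49219414 0.00679322 0.095     ]
turntable [263.3 125.5] 0.8 [0.55464185 0.01407782 0.        ]
[0.49450855 0.00903794 0.16597155] [-0.99504998  0.09935966 -0.00178816] [-0.09936367 -0.99504849  0.00231392] -1.8548190915250606 5.2833 [-0.16624864  0.01470181 -0.35455658]
```

View pics/w5.png

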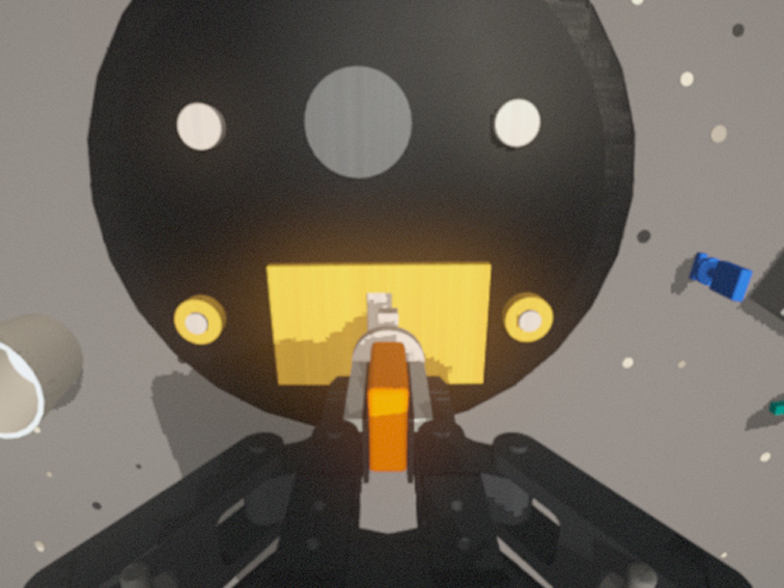

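Run:
```python
from h import *
c=np.load('w5.npy',allow_pickle=True).item()
px=c['pixels'].astype(int)
for v in (210,212,214): print(v,[tuple(px[v,u]) for u in range(256,286,2)])
for v in (224,227): print(v,[tuple(px[v,u]) for u in range(264,292,2)])
x=np.array([-.99505,.0994]);z=np.array([-.0994,-.99505]);p=np.array([.4945,.0090])
def t(uv,h): d=at_z(c,uv,h)[:2]-p; return np.round([d@x*1000,d@z*1000],1)
for u in (262,270,277): print(u,t((u,212),.095))
print('bar',t((277,227),.111+.0035)); print('wingtop',t((277,290),.179))
save(c,'w5c.png',(220,170,330,260),6)
```

```text
210 [(np.int64(242), np.int64(211), np.int64(90)), (np.int64(242), np.int64(210), np.int64(92)), (np.int64(239), np.int64(207), np.int64(89)), (np.int64(222), np.int64(199), np.int64(163)), (np.int64(238), np.int64(224), np.int64(206)), (np.int64(237), np.int64(223), np.int64(206)), (np.int64(234), np.int64(220), np.int64(202)), (np.int64(235), np.int64(220), np.int64(203)), (np.int64(237), np.int64(223), np.int64(205)), (np.int64(235), np.int64(220), np.int64(204)), (np.int64(198), np.int64(180), np.int64(154)), (np.int64(195), np.int64(176), np.int64(148)), (np.int64(232), np.int64(205), np.int64(108)), (np.int64(242), np.int64(212), np.int64(90)), (np.int64(242), np.int64(216), np.int64(97))]
212 [(np.int64(242), np.int64(210), np.int64(91)), (np.int64(242), np.int64(208), np.int64(88)), (np.int64(239), np.int64(206), np.int64(86)), (np.int64(216), np.int64(195), np.int64(162)), (np.int64(237), np.int64(224), np.int64(211)), (np.int64(236), np.int64(222), np.int64(209)), (np.int64(234), np.int64(220), np.int64(208)), (np.int64(233), np.int64(219), np.int64(206)), (np.int64(237), n
[... 1724 characters left out ...]
), (np.int64(187), np.int64(171), np.int64(155)), (np.int64(184), np.int64(167), np.int64(149)), (np.int64(220), np.int64(206), np.int64(191)), (np.int64(236), np.int64(222), np.int64(208)), (np.int64(234), np.int64(220), np.int64(206)), (np.int64(235), np.int64(221), np.int64(208)), (np.int64(236), np.int64(222), np.int64(208)), (np.int64(237), np.int64(223), np.int64(209)), (np.int64(236), np.int64(223), np.int64(211)), (np.int64(240), np.int64(219), np.int64(167)), (np.int64(242), np.int64(211), np.int64(90)), (np.int64(243), np.int64(214), np.int64(95)), (np.int64(243), np.int64(212), np.int64(96))]
262 [-13.  -9.]
270 [-13.   -3.8]
277 [-12.9   0.6]
bar [-10.6   0.6]
wingtop [-9.6  0.4]
```

View pics/w5c.png

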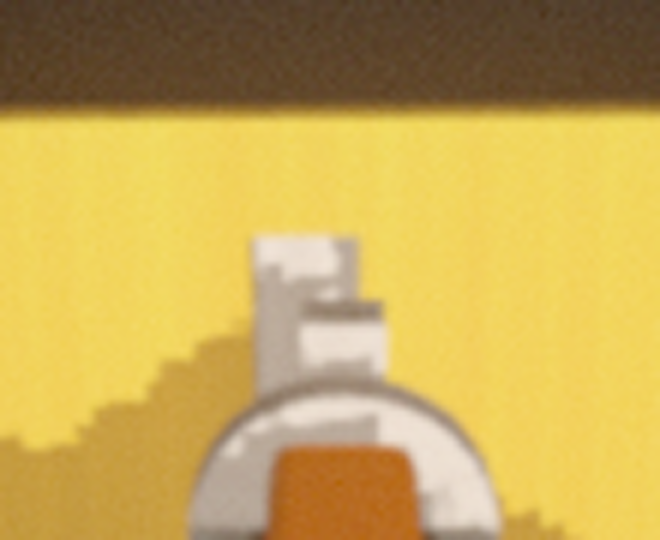

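The slot spans columns 262–279.5, which is 11.5 mm and matches the drawing. The crossbar end sits at column 277, so it needs to shift about -4 mm along tool z and +1.5 mm along tool x. Then lower gently.

move_arm --increments '[{"offset": [0.0015,0,-0.004],"yaw": 0,"jaw": 255},{"offset": [0.0015,0,-0.004],"yaw": 0,"jaw": 255},{"offset": [0.0015,0.008,-0.004],"yaw": 0,"jaw": 255},{"offset": [0.0015,0.014,-0.004],"yaw": 0,"jaw": 255},{"offset": [0.0015,0.016,-0.004],"yaw": 0,"jaw": 255},{"offset": [0.0015,0.018,-0.004],"yaw": 0,"jaw": 255},{"offset": [0.0015,0.019,-0.004],"yaw": 0,"jaw": 255},{"offset": [0.0015,0.019,-0.004],"yaw": 0,"jaw": 255}]'

```text
clock: 6.05
position: [0.4937, 0.0135, 0.1471]
ee_rot: [-0.036, -0.705, 0.707, 0.034]
ft_force: [-0.4, 0.4, -1.8]
grip_width: 0.134
```

Run:
```python
from h import *
c=shot('wrist'); p,R,o=pose(); save(c,'w6c.png',(200,160,350,320),4)
print(p,R[:,0],R[:,2],o['ft_force'],o['torque'],o['clock'])
```

```text
[0.4937767  0.01356144 0.14731533] [-0.99509775  0.0988559  -0.00282303] [-0.09886228 -0.99509866  0.00221656] [ 0.11445491 -0.97321357 -0.59269411] [0.04166713 0.03138549 0.05372799] 6.1
```

View pics/w6c.png

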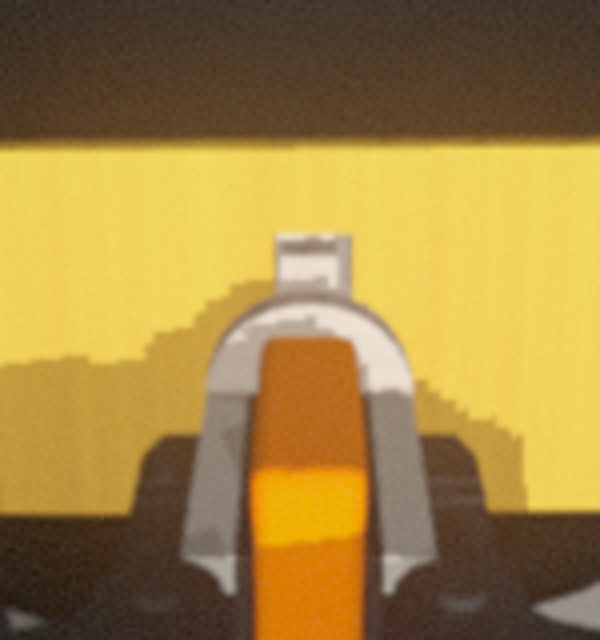

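The crossbar is 3 mm into the slot with no force, sitting slightly left and forward of centre. I'll recentre by about 1 mm and push down.

move_arm --increments '[{"offset": [0.001,0.0,0.0008],"yaw": 0,"jaw": 255},{"offset": [0.001,0.004,0.0008],"yaw": 0,"jaw": 255},{"offset": [0.001,0.007,0.0008],"yaw": 0,"jaw": 255},{"offset": [0.001,0.01,0.0008],"yaw": 0,"jaw": 255},{"offset": [0.001,0.012,0.0008],"yaw": 0,"jaw": 255},{"offset": [0.001,0.013,0.0008],"yaw": 0,"jaw": 255},{"offset": [0.001,0.014,0.0008],"yaw": 0,"jaw": 255},{"offset": [0.001,0.014,0.0008],"yaw": 0,"jaw": 255}]'

```text
clock: 6.77
position: [0.493, 0.0128, 0.1335]
ee_rot: [-0.036, -0.705, 0.707, 0.034]
ft_force: [-1.7, -1.3, 5.4]
grip_width: 0.134
```

Run:
```python
from h import *
p,R,o=pose()
print(p,R[:,0],R[:,2],o['ft_force'],o['torque'],o['clock'],o['joint_pos'])
```

```text
[0.49295295 0.01275839 0.1335017 ] [-0.99508704  0.09895071 -0.003245  ] [-0.09895844 -0.99508888  0.00231325] [-1.7204978  -1.25821395  5.41151973] [-0.17132373  0.34520084  0.00609154] 6.7667 [ 0.40054384  0.18837422 -0.5640846   1.91843981  0.11827533  1.06383409
 -1.88279074]
```

move_arm --increments '[{"offset": [0,0.001,0],"yaw": 0,"jaw": 255},{"offset": [0,0.002,0],"yaw": 0,"jaw": 255},{"offset": [0,0.003,0],"yaw": 0,"jaw": 255},{"offset": [0,0.003,0],"yaw": 0,"jaw": 255},{"offset": [0,0.003,0],"yaw": 0,"jaw": 255}]'

```text
clock: 7.18
position: [0.4931, 0.0127, 0.131]
ee_rot: [-0.036, -0.705, 0.707, 0.034]
ft_force: [-3.5, 0.2, 8.0]
grip_width: 0.128
```

move_arm --increments '[{"offset": [0.001,0,0],"yaw": 0,"jaw": 255},{"offset": [0.002,0,0],"yaw": 0,"jaw": 255},{"offset": [0.002,0,0],"yaw": 0,"jaw": 255},{"offset": [0.002,0,0],"yaw": 0,"jaw": 255}]'

```text
clock: 7.52
position: [0.4925, 0.013, 0.1321]
ee_rot: [-0.037, -0.705, 0.707, 0.033]
ft_force: [2.6, -1.1, 6.5]
grip_width: 0.131
```

```bash
python3 slot.py w7
python3 - <<'E'
from h import *
c=np.load('w7.npy',allow_pickle=True).item(); save(c,'w7c.png',(180,160,370,330),4)
E
```

```text
outer ((493.06707763671875, 12.714088439941406), (102.10597229003906, 62.631229400634766), 84.65340423583984) (181, 200, 192, 102)
window [285.1 253.3] 0.32 [0.49308618 0.00803354 0.095     ]
turntable [264.9 126.7] 0.67 [0.55551461 0.01551824 0.        ]
[0.49253556 0.01292957 0.13208685] [-0.99505414  0.09909397 -0.00690239] [-0.099112   -0.99507358  0.00232038] -1.884028481275907 7.5667 [ 1.89834796 -1.44476446  6.29056092]
```

View pics/w7c.png

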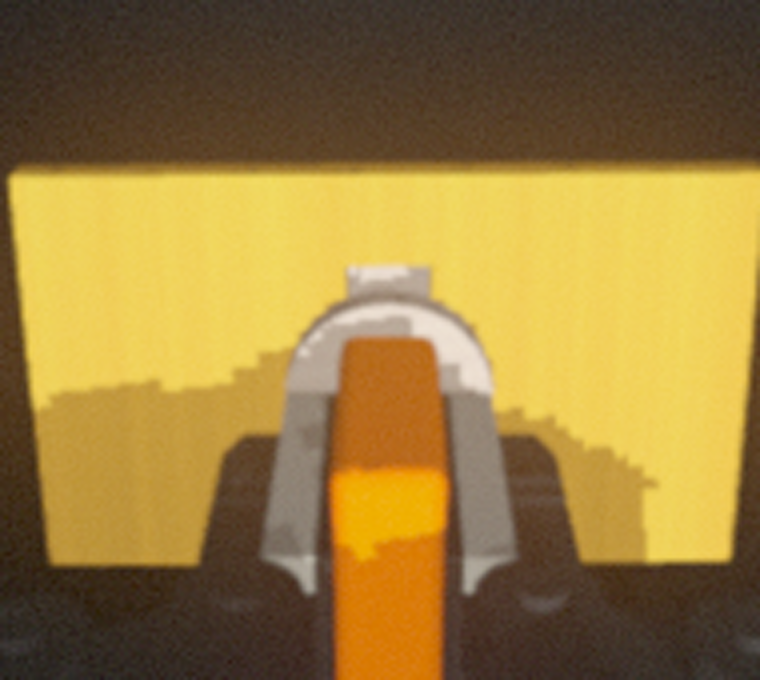

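The crossbar is fully through and the flange is close to the plate, with the TCP within 0.6 mm of the plate centre. Now the quarter turn under downward pressure.

move_arm --increments '[{"offset": [0,0.0015,0],"yaw": 0,"jaw": 255},{"offset": [0,0.002,0],"yaw": 0,"jaw": 255},{"offset": [0,0.002,0],"yaw": -7,"jaw": 255},{"offset": [0,0.002,0],"yaw": -14,"jaw": 255},{"offset": [0,0.002,0],"yaw": -20,"jaw": 255},{"offset": [0,0.002,0],"yaw": -20,"jaw": 255}]'

```text
clock: 8.17
position: [0.4935, 0.0133, 0.131]
ee_rot: [0.088, -0.7, 0.703, -0.094]
ft_force: [0.0, 1.1, 9.5]
grip_width: 0.127
```

Run:
```python
from h import *
p,R,o=pose()
print(p,np.degrees(np.arctan2(R[1,0],R[0,0])),R[2],o['ft_force'],o['torque'],o['clock'],o['joint_pos'][6])
```

```text
[0.4935295  0.01325507 0.13103608] -165.2830279835953 [-0.00789007 -0.99995703  0.00486574] [0.02988401 1.12461503 9.53994505] [0.1215423  0.03976445 0.03479656] 8.1667 -1.537057547032673
```

move_arm --increments '[{"offset": [0,0.001,0],"yaw": -7,"jaw": 255},{"offset": [0,0.001,0],"yaw": -14,"jaw": 255},{"offset": [0,0.001,0],"yaw": -21,"jaw": 255},{"offset": [0,0.001,0],"yaw": -28,"jaw": 255},{"offset": [0,0.001,0],"yaw": -35,"jaw": 255},{"offset": [0,0.001,0],"yaw": -42,"jaw": 255},{"offset": [0,0.001,0],"yaw": -49,"jaw": 255},{"offset": [0,0.001,0],"yaw": -56,"jaw": 255},{"offset": [0,0.001,0],"yaw": -63,"jaw": 255},{"offset": [0,0.001,0],"yaw": -69.5,"jaw": 255}]'

```text
clock: 9.0
position: [0.4948, 0.0133, 0.1311]
ee_rot: [0.473, -0.52, 0.527, -0.478]
ft_force: [-0.1, -0.3, 8.9]
grip_width: 0.134
```

```bash
cp slot.py s2.py; python3 slot.py w8
python3 - <<'E'
from h import *
p,R,o=pose()
print(p,np.degrees(np.arctan2(R[1,0],R[0,0])),R[2],o['ft_force'],o['torque'],o['clock'],o['joint_pos'][6])
E
```

```text
outer ((493.782470703125, 22.53105926513672), (82.08345794677734, 61.80760192871094), 85.67371368408203) (211, 166, 121, 140)
window [346.2 195.2] 0.18 [0.53434558 0.04459264 0.095     ]
turntable [346.6 194. ] 0.63 [0.55420402 0.01502171 0.        ]
[0.49481515 0.01326901 0.1310779 ] [-0.08611587 -0.99628352  0.00178964] [ 0.99621599 -0.0860886   0.01193506] -0.34178720687031205 9.05 [-0.19295556 -0.87981024  8.90961555]
[0.49479017 0.01327886 0.13109938] -95.71952734733557 [ 0.00151167 -0.99992802  0.01190277] [0.87149615 0.16052761 8.5225593 ] [-0.09583532 -0.08359926  0.02796009] 9.15 -0.35496100713709466
```

move_arm --increments '[{"offset": [0,0,-0.0015],"yaw": 0,"jaw": 255},{"offset": [0,0,-0.0015],"yaw": 0,"jaw": 255},{"offset": [0,-0.002,-0.0015],"yaw": 0,"jaw": 255},{"offset": [0,-0.004,-0.0015],"yaw": 0,"jaw": 255},{"offset": [0,-0.006,-0.0015],"yaw": 0,"jaw": 255},{"offset": [0,-0.007,-0.0015],"yaw": 0,"jaw": 255},{"offset": [0,-0.007,-0.0015],"yaw": 0,"jaw": 255},{"offset": [0,-0.007,-0.0015],"yaw": 0,"jaw": 255}]'

```text
clock: 9.82
position: [0.4938, 0.0135, 0.1381]
ee_rot: [0.472, -0.521, 0.528, -0.477]
ft_force: [5.4, 0.1, -1.2]
grip_width: 0.128
```

Run:
```python
from h import *
p,R,o=pose()
print(p,np.degrees(np.arctan2(R[1,0],R[0,0])),R[2],o['ft_force'],o['torque'],o['clock'],o['joint_pos'][6])
```

```text
[0.4938084  0.01346928 0.13808772] -95.72002152529669 [ 0.00102653 -0.99991113  0.01329233] [ 5.42284393  0.12030625 -1.18122677] [-0.07485352 -1.29906724  0.028581  ] 9.8167 -0.34681751676698974
```

move_arm --increments '[{"offset": [0,0,0.001],"yaw": 0,"jaw": 255},{"offset": [0,0,0.0015],"yaw": 0,"jaw": 255},{"offset": [0,0,0.0015],"yaw": 0,"jaw": 255}]'

```text
clock: 10.07
position: [0.4946, 0.0134, 0.1377]
ee_rot: [0.472, -0.521, 0.528, -0.477]
ft_force: [-2.2, -0.6, 3.5]
grip_width: 0.129
```

move_arm --increments '[{"offset": [0,-0.0005,0],"yaw": 0,"jaw": 255},{"offset": [0,-0.001,0],"yaw": 0,"jaw": 255},{"offset": [0,-0.001,0],"yaw": 0,"jaw": 255}]'

```text
clock: 10.32
position: [0.4944, 0.0134, 0.1382]
ee_rot: [0.472, -0.521, 0.527, -0.477]
ft_force: [3.4, 0.8, -6.5]
grip_width: 0.132
```

Run:
```python
from h import *
p,R,o=pose()
print(p,np.degrees(np.arctan2(R[1,0],R[0,0])),R[2],o['ft_force'],o['torque'],o['clock'],o['joint_pos'][6])
```

```text
[0.49436144 0.01341102 0.13816673] -95.70867841142287 [ 9.14615754e-04 -9.99939485e-01  1.09631231e-02] [ 3.43688089  0.83634452 -6.52804958] [ 1.17363793e-01 -6.41457716e-01 -3.06835955e-04] 10.3167 -0.3471191424623899
```

Pulling up is resisted by 6.5 N at a grip height of 39.2 mm, so it is locked in the groove. Relax, release and retreat.

move_arm --increments '[{"offset": [0,0.0003,0.0],"yaw": 0,"jaw": 255},{"offset": [0,0.0003,0.0],"yaw": 0,"jaw": 255},{"offset": [0,0.0003,0],"yaw": 0,"jaw": 150},{"offset": [0,0.0003,0],"yaw": 0,"jaw": 50},{"offset": [0,0.0003,0],"yaw": 0,"jaw": 0},{"offset": [0,0.0003,0],"yaw": 0,"jaw": 0},{"offset": [0,0.0003,0],"yaw": 0,"jaw": 0},{"offset": [0,0.0003,0],"yaw": 0,"jaw": 0},{"offset": [0,0.0003,0],"yaw": 0,"jaw": 0}]'

```text
clock: 11.07
position: [0.4943, 0.0134, 0.1378]
ee_rot: [0.472, -0.521, 0.527, -0.477]
ft_force: [0.3, 0.1, 1.3]
grip_width: 0.992
```

move_arm --increments '[{"offset": [0,-0.02,0],"yaw": 0,"jaw": 0},{"offset": [0,-0.05,0],"yaw": 0,"jaw": 0},{"offset": [0,-0.08,0],"yaw": 0,"jaw": 0},{"offset": [0,-0.1,0],"yaw": 0,"jaw": 0},{"offset": [0,-0.1,0],"yaw": 0,"jaw": 0},{"offset": [0,-0.1,0],"yaw": 0,"jaw": 0}]'

```text
clock: 11.57
position: [0.4938, 0.0136, 0.2387]
ee_rot: [0.472, -0.521, 0.528, -0.477]
ft_force: [0.3, -0.1, -0.9]
grip_width: 1.0
```

```bash
python3 slot.py w9; python3 wing.py
python3 - <<'E'
from h import *
c=np.load('w9.npy',allow_pickle=True).item()
for d in manip.spot_point(c,'toggle_grip')[:3]: print(d['centre'],d['confidence'],at_depth(c,d['centre']),at_z(c,d['centre'],.134))
E
```

```text
outer ((492.9238586425781, 11.926189422607422), (102.12663269042969, 62.75788116455078), 84.39868927001953) (237, 141, 73, 113)
hole ((492.6899108886719, 11.89128303527832), (29.145713806152344, 36.56688690185547), 84.03773498535156) (253, 184, 43, 33)
window [274.3 203.7] 0.64 [0.492584   0.00874159 0.095     ]
turntable [328.1 167.6] 0.61 [0.55532133 0.01442745 0.        ]
[0.49317784 0.0134905  0.23758994] [-0.09967132 -0.99501964  0.00123868] [ 0.99496099 -0.09965169  0.01105293] -0.27210624580305154 11.6167 [-0.62095951  0.02323637  0.08660264]
[ 240  142   71   53 2221] [0.49437985 0.04721849 0.09585116] ((494.06390380859375, 36.64240646362305), (46.79853057861328, 61.59598159790039), 84.2656478881836)
[270 201  18  40 677] [0.49444222 0.01492421 0.15158708] ((492.77362060546875, -13.100339889526367), (39.04082489013672, 16.183692932128906), 84.07804870605469)
[0.49270013 0.01351724 0.23672086] [-9.94347114e-02 -9.95043672e-01  9.09960742e-04] [ 0.99500447 -0.09942255  0.00901433] [ 0.59818642  0.09689632 -0.75214193  1.79100752  0.07248253  1.2719402
 -0.27200365] 11.7667
[279.7, 348.0] 0.73 [ 0.47836997 -0.19867047  0.0412911 ] [ 0.48464973 -0.11390996  0.134     ]
[278.7, 213.7] 0.69 [0.49649963 0.01969081 0.15166003] [0.49618632 0.01327886 0.134     ]
```

View pics/w9.png

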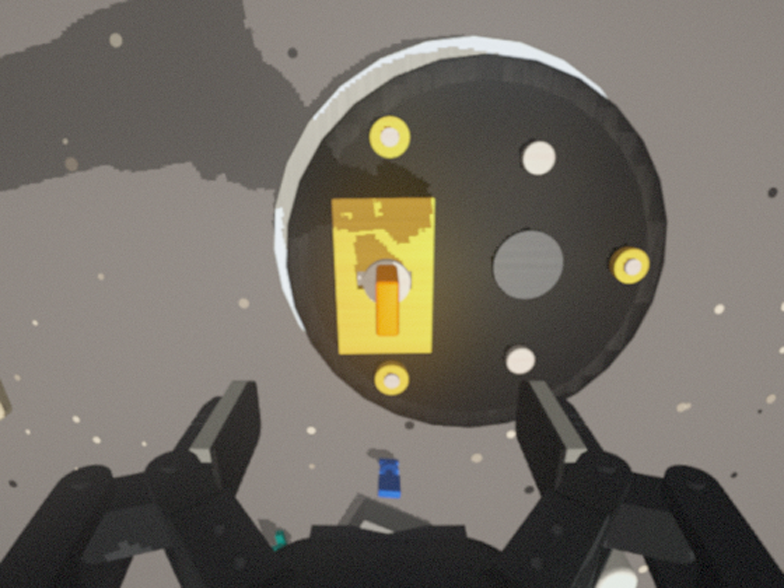

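The last view shows the toggle standing upright across the slot in the plate, with the jaws open and well clear. The wing top reads 0.1516 m, which puts the grip centre about 39 mm above the plate, inside the 37.2–40.7 mm band.

```bash
python3 -c "
from workcell import manip
print(manip.hand_in())"
```

```text
the job is handed in; nothing more can be done
None
```

I took the orange toggle out of the grey block and passed its crossbar down through the slot in the brass plate. I pushed it down against the spring, gave it a quarter turn, let it rise into the groove, and released it. The job was handed in after about 12 s of robot time; handing in gives no verdict.

- **Finding the slot:** I located it mainly from wrist-camera pictures, then lowered with a light touch. The crossbar went in on the first try with no measurable resistance.
- **Forces:** wrist readings, taken at the end of each move, stayed under about 10 N, against the 40 N limit.
- **Locked:** a light upward pull before release was held at 6.5 N, with the grip centre 39.2 mm above the plate.
- **After release:** the wing top measured 0.1516 m, so the grip centre is 38.7–39.6 mm above the plate, inside the 37.2–40.7 mm band. In the picture the toggle stood upright across the slot, with the jaws open and clear.
- **Bystanders:** the arm kept clear of the cup, Barlow and filter, but I did not measure them again afterwards.
- **Disagreements:** the network's drawn slot centre was 2–6 mm from the visible slot, about what the clamping offset predicts. Its turntable centre was about 40 mm off between cameras, so I did not use it.

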